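# Push the lidded candle tin up the ramp onto the curing board

## Task

Push the large lidded candle tin up the wooden ramp until it stands upright with its whole foot on the board's flat plywood top, none of it over an edge or on the ramp. Slide it all the way, do not lift it off the surface. Leave the open candle tin and the small lidded tin where they stand.

Things in the scene. Friction and masses are not known exactly. Their poses are not given: they have to be found in the camera images.
- lidded_mid (a point): Large lidded tin, loose: round, 70 mm across (67 mm below the lid skirt, which begins 30 mm up), 48 mm high, flat closed lid, about 0.2 kg. On the table before the ramp, beside the open tin: board-frame x -140 to -180 mm, y about +60 or -60 mm (the open tin on the other side), so a straight push along board x will do. The point is its centre, 24 mm above its underside.
- board: Fixed curing board, 260 mm wide in y. Origin: at table level under the middle of the crest, where ramp and flat top meet; x points up the ramp (level), y along the crest, z up. The darker wooden ramp rises from the table at x = -80 mm to 12 mm at x = 0; the flat plywood top, 12 mm above the table, runs to x = 130 mm and ends there in a flush darker batten, without a stop.
- open_mid (a point): The open candle tin, loose, to be left alone: 68 mm across, 46 mm high, no lid, wax and wick to be seen inside. (A tall wax melter, fixed, fills the table at the right beyond x = 0.5 m, y = -0.2 m: come round its front.) The point is its centre, 23 mm above its underside.
- small_mid (a point): The small lidded tin, loose, to be left alone: 51 mm across, 30 mm high, on the table beside the ramp, at about x = -30 mm, y = +175 mm in the board's frame. The point is its centre, 15 mm above its underside.
Mind the look-alikes: they are no part of the job. Leave any orange or pink look-alike of the part that bears lidded_mid alone.

How it is judged:
By the outcome, as a careful person would: the job done as asked, in the order asked, and still so for the second after the job is handed in, with the robot touching nothing.
It also fails if it takes over 38 s, if anything falls off the work surface, if the arm or the gripper's body presses on something with over 40 N, if the wrist force passes 120 N, or if a joint passes its speed limit or range.

## Robot

A 6-joint arm with a two-finger parallel gripper is mounted at the origin on a cart in front of the work surface, level with it; the furniture and walls round the work are solid. World frame = base frame: x ahead of the robot, y to its left, z up, the work surface at z = 0. Lengths are in m, angles in degrees, forces in N, time in s.
With the tool pointing down it reaches from about 0.25 to 0.725 m from the base axis. Payload 9.7 kg.
Tool frame: the origin (TCP) lies midway between the tips of the shut fingers; the grasp point (between the pads) lies bot.grasp_offset behind it (bot.grasp_offset is the distance from the TCP to the grasp point, in m); x points along the fingers, y is the direction in which the jaws open and shut, and the axes are right-handed (so a half turn about x gives the same grasp; the last joint's range is limited). The gripper opens to 85 mm and grips with 20 to 120 N. Pads are 22 mm wide; open, the fingers measure 114 mm over their backs; the gripper's body (76 mm by 85 mm) begins 54 mm behind the grasp point. The pads swing forward as they close: fully open they stand 13 mm farther back than shut.
Start: joints at [71.849, 4.979, 10.078, 95.1, 0, 90], TCP at [0.171, 0.523, 0.231] pointing down, gripper open.
Joint ranges: [-179.16, 179.16], [-48.56, 103.87], [-65.8, 70.77], [-126.05, 130.52], [-82.76, 87.17], [-180, 180]. Speed limits (degrees/s): [127.2, 127.2, 147.25, 180, 180, 180].

## Interface

Orientations are given as [roll, pitch, yaw] about the fixed x, y, z axes, in that order (R = Rz(yaw) Ry(pitch) Rx(roll)).
In Python, from workcell import status, camera, bot gives the robot as it stands.
- The arm moves only by the shell command python3 -m jog 'ROWS' [OPENING] [FORCE]. ROWS is text: rows parted by semicolons, each of 4 numbers parted by spaces: the shift along the tool's x, y, z in mm, then the turn about the tool's x in degrees. A call has exactly 8 rows; each row is the pose to reach, as a shift and turn from the pose commanded when the call began, along the tool's axes at that moment; what a row does not reach only later rows make up. A row lasts 1/8 s, in which the tool goes at most 62.5 mm and 10.7 degrees, less where a joint would pass 70% of its speed; a pose out of reach is approached as far as the arm can. A call with a gripper value outside its range is refused whole. OPENING is the opening, from 0 (shut) to 1 (fully open), set as the call begins (- or left out, the last holds). The fingers move at their own pace and stop on an object; FORCE is the grip in N (left out, the last holds). Time passes only in rows, so rows that repeat a pose let the fingers close, or fill a call up. It gives the time, the measured TCP pose, the force and the opening at its end, in the units of the state.
- status.get_obs(): the state, without advancing time (a new reading comes with each control period).
- camera(name): name is "scene" or "top" or "wrist"; returns a dict with "color" (480x640x3 uint8, red, green, blue), "vfov" (degrees; the focal length in pixels is half the picture's height over the tangent of half this angle, whatever the lens; pixels are square), "cx", "cy" (the principal point, pixels), "rvec" (rotation vector, rad) and "tvec" (3), from world to camera coordinates, as OpenCV has them. Camera axes: x right, y down, z forward; pixel columns grow to the right and rows downward; lengths in m; the calibration is good to about 2 mm. A picture is of the moment at which its call begins. There is no depth.
- bot.job_done(): hands the job in, once; it reports no verdict.
The state is a dict: "time": time; "q": joint angles; "qd": joint speeds; "joint_efforts": joint torques, N m; "ee_pos": TCP position; "tcp_rot": TCP orientation; "wrist_force": force on the tool from outside, world axes, zero at the start; "torque": the same for the moment, N m; "opening": finger opening in m.
Only numpy, scipy, OpenCV 4.12 (cv2) and the standard library are available. Lean on these libraries where they do the work, as an engineer would, in place of code of your own. Each camera call takes 0.05 s, during which the arm holds its last target. There are 200 camera calls.

## Working session

There is one attempt and no reset: what is moved stays moved. The work goes in short steps, Python scripts to look and compute and a shell command to move; the robot and the scene stay as the last step left them, time stands still between calls to the robot, and variables do not carry over. Pictures are saved under pics/ and viewed, about 8 in all and at most 12, crops included, and the job is handed in when it is done.

```bash
mkdir -p pics; cat > h.py <<'E'
import numpy as np,cv2
from workcell import status,camera,bot
def snap(n,f):
    c=camera(n); np.save(f'pics/{f}.npy',c,allow_pickle=True); cv2.imwrite(f'pics/{f}.png',c['color'][:,:,::-1]); return c
def load(f): return np.load(f'pics/{f}.npy',allow_pickle=True).item()
def K(c):
    h=c['color'].shape[0]; f=h/2/np.tan(np.radians(c['vfov'])/2); return np.array([[f,0,c['cx']],[0,f,c['cy']],[0,0,1]])
def ray(c,uv,z):
    R=cv2.Rodrigues(np.array(c['rvec'],float))[0]; t=np.array(c['tvec'],float).ravel()
    o=-R.T@t; d=R.T@np.linalg.inv(K(c))@np.array([uv[0],uv[1],1.]); return o+d*(z-o[2])/d[2]
def proj(c,p): return cv2.projectPoints(np.array(p,float).reshape(-1,1,3),np.array(c['rvec'],float),np.array(c['tvec'],float),K(c),None)[0].reshape(-1,2)
E
python3 - <<'E'
from h import *
a=snap('top','top1'); b=snap('scene','scene1')
for c in(a,b): print({k:v for k,v in c.items() if k!='color'})
print(status.get_obs(),bot.grasp_offset)
E
```

```text
{'vfov': 48.94406739198425, 'cx': 322.1387113573075, 'cy': 242.82456692555982, 'rvec': array([ 2.14111335, -2.1530603 ,  0.12018133]), 'tvec': array([0.00717561, 0.55216937, 0.85694325])}
{'vfov': 51.84266636203452, 'cx': 319.61892005379775, 'cy': 241.72735875371774, 'rvec': array([ 1.98701394, -0.46412325,  0.25154471]), 'tvec': array([-0.49233473,  0.16318454,  0.6708749 ])}
{'time': 0.1, 'q': array([7.18481336e+01, 5.00795070e+00, 1.00394773e+01, 9.50991500e+01,
       8.72035283e-05, 8.99999655e+01]), 'qd': array([ 0.01124568, -0.08995881, -0.01574226,  0.02423015,  0.00903676,
        0.02277386]), 'joint_efforts': array([-1.58659100e-04, -5.21560264e+01,  4.65652478e+01,  1.61519361e-02,
       -1.12270649e-05, -2.39679785e-06]), 'ee_pos': array([0.17128257, 0.52243909, 0.23065827]), 'tcp_rot': array([ -90.07392003,   89.9323766 , -108.22575203]), 'wrist_force': array([-1.2630408 ,  0.23230897, -0.32285608]), 'torque': array([-0.02854507,  0.02586441,  0.02098152]), 'opening': 0.08546566869080932} 0.0187
```

View pics/top1.png

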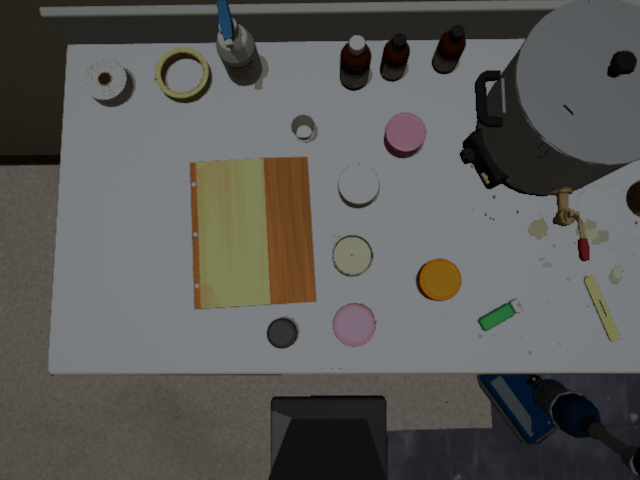

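View pics/scene1.png

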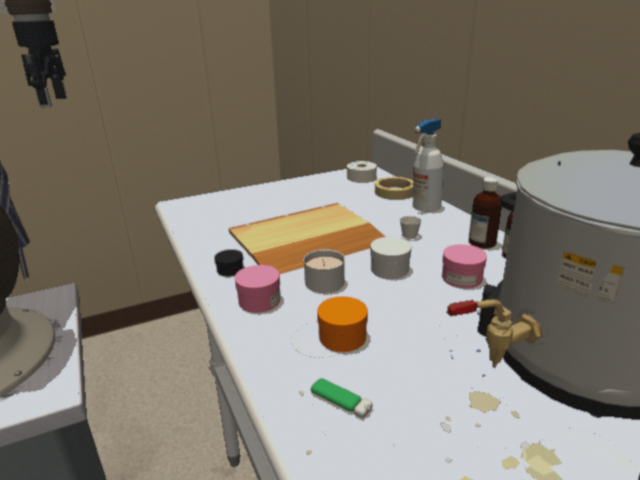

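The lidded tin is the white-topped one at top (358,185) and scene (390,258). Possible confusions in the top view:
- open tin, wax visible (352,256)
- orange tin (440,280)
- pink tins (405,135) and (354,325)
- small dark lidded tin (283,333)
- cup (304,132)

The ramp is the right-hand part of the board, so board +x is roughly world +y.

```bash
cat > m.py <<'E'
from h import *
def board(c):
    hsv=cv2.cvtColor(c['color'],cv2.COLOR_RGB2HSV)
    m=((hsv[:,:,1]>70)&(hsv[:,:,0]<35)&(hsv[:,:,2]>90)).astype(np.uint8); m[:, :150]=0;m[:,330:]=0;m[:150]=0;m[320:]=0
    ply=((hsv[:,:,0]>=19)*m).astype(np.uint8); ply=cv2.morphologyEx(ply,cv2.MORPH_OPEN,np.ones((5,5)))
    k=max(cv2.findContours(ply,0,2)[0],key=cv2.contourArea); q=cv2.boxPoints(cv2.minAreaRect(k))
    P=np.array([ray(c,p,.012) for p in q]); return q,P
def tin(c,box,z,thr):
    x0,y0,x1,y1=box
    s=c['color'][y0:y1,x0:x1].astype(int)
    return s
if __name__=='__main__':
    c=load('top1'); q,P=board(c); print(q.round(1)); print(P.round(4))
    o=P[np.argsort(P[:,1])]; # low y = crest
    crest=o[:2].mean(0); far=o[2:].mean(0); d=far-crest; L=np.linalg.norm(d); print('crest',crest,'len',L,'yaw',np.degrees(np.arctan2(d[1],d[0])),'width',np.linalg.norm(o[0]-o[1]))
    for n,(u,v),z in(('lid',(358,185),.048),('open',(352,256),.046),('small',(283,333),.03),('pink',(405,135),.048),('batten',(192,240),.012),('foot',(311,230),0)): print(n,ray(c,(u,v),z).round(4))
    print('scene lid',ray(load('scene1'),(391,249),.048))
    R=cv2.Rodrigues(np.array(c['rvec']))[0]; print('cam',-R.T@c['tvec'])
    from scipy.spatial.transform import Rotation as Ro
    print(Ro.from_euler('xyz',status.get_obs()['tcp_rot'],degrees=True).as_matrix().round(3))
    cr=c['color'][120:300,240:440,::-1]; cv2.imwrite('pics/crop1.png',cv2.resize(cr,None,fx=4,fy=4,interpolation=2)[:600])
    cv2.imwrite('pics/crop1.png',cv2.resize(c['color'][140:290,260:440,::-1],None,fx=4,fy=4,interpolation=2))
E
python3 m.py
```

```text
[[193.6 162. ]
 [263.  158.4]
 [270.4 304.3]
 [201.  307.9]]
[[0.702  0.2328 0.012 ]
 [0.7072 0.1089 0.012 ]
 [0.4495 0.0936 0.012 ]
 [0.444  0.2131 0.012 ]]
crest [0.57835293 0.10126597 0.012     ] len 0.12178651872690859 yaw 92.52032925965872 width 0.2582091066181985
lid [ 0.6488 -0.0572  0.048 ]
open [ 0.5284 -0.0457  0.046 ]
small [0.4016 0.0702 0.03  ]
pink [ 0.7355 -0.1386  0.048 ]
batten [0.5617 0.2318 0.012 ]
foot [0.5798 0.0243 0.    ]
scene lid [ 0.64483073 -0.07287325  0.048     ]
cam [ 0.43771842 -0.0105211   0.9206444 ]
[[-0.     0.312  0.95 ]
 [-0.001  0.95  -0.312]
 [-1.    -0.001 -0.   ]]
```

View pics/crop1.png

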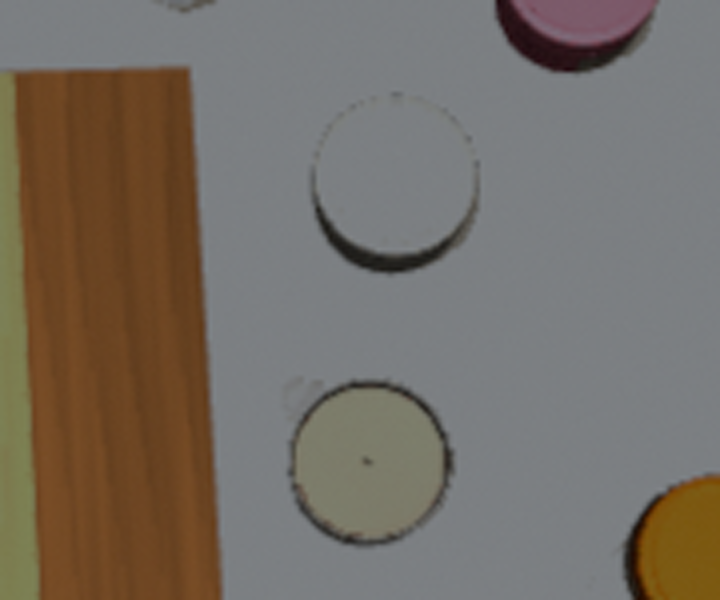

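The crop shows a flat, closed white lid centred at top pixel (358.8,183.5), about 41.5 px (69 mm) across. The wax and wick tin below it is the open one. In board coordinates the lidded tin is at about (-164, -64) mm, which agrees with the description. I'm moving now.

```bash
python3 -m jog '0 -28 41 8.5; 0 -57 82 17; 0 -85 123 25.5; 0 -114 165 34; 0 -142 206 42.5; 0 -171 247 51; 0 -200 288 59.5; 0 -228 330 68.4' 0.35 30
```

```text
time: 1.1
ee_pos: [0.4145, 0.2016, 0.2311]
tcp_rot: [-56.2, 90.0, -143.0]
wrist_force: [0.9, 0.8, -0.6]
opening: 0.0298
```

```bash
python3 -m jog '0 30 44 0; 0 62 93 0; 0 95 142 0; 0 128 192 0; 0 160 241 0; 0 192 290 0; 0 221 332 0; 0 221 332 0'; python3 - <<'E'
from h import *
from scipy.spatial.transform import Rotation as Ro
c=snap('wrist','w1'); o=status.get_obs(); print(o['ee_pos'],Ro.from_euler('xyz',o['tcp_rot'],degrees=True).as_matrix().round(3))
E
```

```text
time: 2.1
ee_pos: [0.6555, -0.1178, 0.2281]
tcp_rot: [-98.5, 89.8, 174.8]
wrist_force: [0.2, 0.5, -0.2]
opening: 0.0301
[ 0.65472847 -0.11623665  0.22918878] [[-0.003  0.998  0.058]
 [ 0.001  0.058 -0.998]
 [-1.    -0.003 -0.001]]
```

View pics/w1.png

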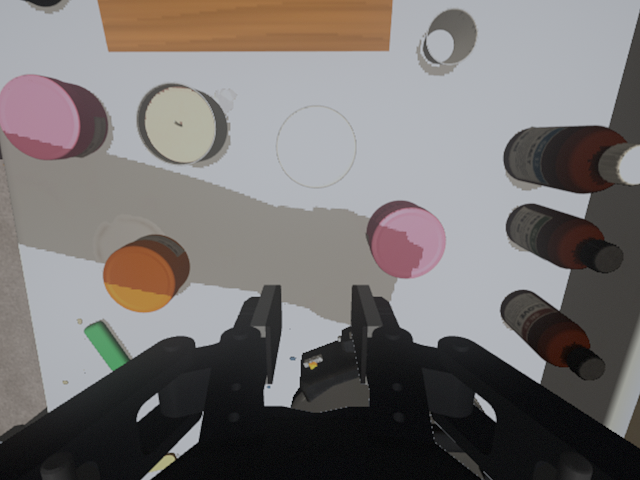

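The wrist view shows the lid circle at (316,147), the pink tin at (407,243) to the right, and part of the melter's tap or knob at the bottom, near (335,365).

```bash
python3 - <<'E'
from h import *
c=load('w1')
O=np.array([.5784,.1013]);ex=np.array([-.059,.998]);ey=np.array([-.998,-.059])
for n,uv,z in(('lid',(316,147),.048),('pink',(407,243),.048),('open',(180,125),.046),('footR',(390,51),0),('footL',(107,51),0)):
    p=ray(c,uv,z); print(n,p.round(4),((p[:2]-O)@ex).round(4),((p[:2]-O)@ey).round(4))
E
```

```text
lid [ 0.6502 -0.0575  0.048 ] -0.1627 -0.0623
pink [ 0.7393 -0.1388  0.048 ] -0.2492 -0.1464
open [ 0.5331 -0.0459  0.046 ] -0.1442 0.0539
footR [0.7135 0.0308 0.    ] -0.0783 -0.1307
footL [0.4518 0.0162 0.    ] -0.0774 0.1314
```

```bash
python3 -m jog '35 -1 0 0; 75 -1 0 0; 115 -1 0 0; 150 -1 0 0; 180 -1 0 0; 205 -1 0 0; 218 -1 0 0; 218 -1 0 0'; python3 -m jog '0 0 -6 0; 0 0 -12 0; 0 0 -18 0; 0 0 -24 0; 0 0 -30 0; 0 0 -37 0; 0 0 -44 0; 0 0 -50 0'; python3 -c "
from h import *
snap('wrist','w2');c=snap('top','top2');o=status.get_obs();print(o['ee_pos'],o['wrist_force'])
a=cv2.imread('pics/w2.png');b=c['color'][100:340,160:480,::-1];cv2.imwrite('pics/both2.png',np.hstack([cv2.resize(a,(400,300)),cv2.resize(b,(400,300))]))"
```

```text
time: 3.15
ee_pos: [0.6529, -0.1143, 0.0131]
tcp_rot: [-106.2, 89.9, 167.3]
wrist_force: [0.7, 0.6, -0.3]
opening: 0.0297
time: 4.15
ee_pos: [0.6504, -0.0647, 0.0133]
tcp_rot: [15.7, 90.0, -70.8]
wrist_force: [-0.5, -5.0, 5.4]
opening: 0.0296
[ 0.65028421 -0.06410158  0.01305292] [ 0.47348624 -0.7306156   0.2338104 ]
```

View pics/both2.png

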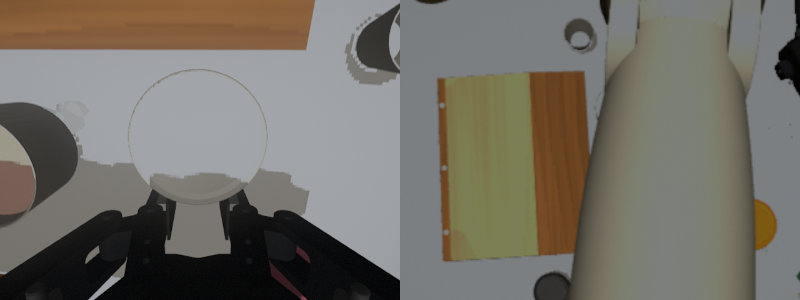

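The tin is nested evenly between both fingers, with the lid circle at about (197,135) in the left half. The ramp is straight ahead and the open tin is clear, so I'm continuing the push.

```bash
python3 -m jog '0 0 -9 0; 0 0 -18 0; 0 0 -27 0; 0 0 -36 0; 0 0 -45 0; 0 0 -54 0; 0 0 -63 0; -1 0 -72 0'; python3 -c "
from h import *
snap('wrist','w3');c=snap('scene','s3');o=status.get_obs();print(o['ee_pos'],o['wrist_force'])
a=cv2.imread('pics/w3.png');b=c['color'][140:320,200:440,::-1];cv2.imwrite('pics/both3.png',np.hstack([cv2.resize(a,(400,300)),cv2.resize(b,(400,300))]))"
```

```text
time: 5.25
ee_pos: [0.646, 0.0074, 0.0142]
tcp_rot: [-104.9, 90.0, 168.6]
wrist_force: [0.7, -1.7, -0.4]
opening: 0.0299
[0.64605251 0.00792528 0.01435622] [ 0.17940293 -1.18254385 -0.61039625]
```

View pics/both3.png

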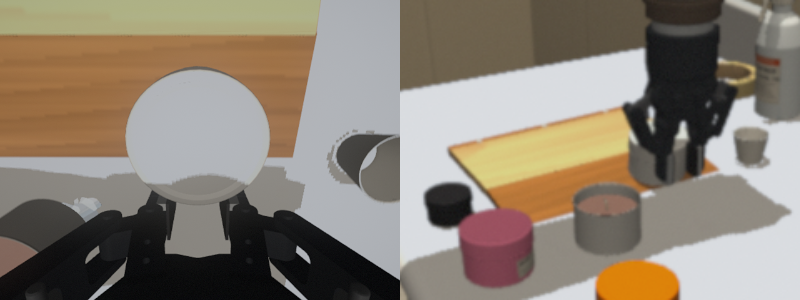

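The tin is on the ramp and still seated in the fingers. The cup and the open tin are clear.

```bash
python3 -m jog '0 0 -9 0; -2 0 -18 0; -3 0 -27 0; -4 0 -36 0; -6 0 -45 0; -7 0 -54 0; -9 0 -63 0; -10 0 -72 0'; python3 -m jog '-1 0 -7 0; -2 0 -14 0; -2 0 -21 0; -2 0 -28 0; -2 0 -35 0; -2 0 -41 0; -2 0 -46 0; -2 0 -50 0';  python3 -c "
from h import *
snap('wrist','w4');c=snap('scene','s4');o=status.get_obs();print(o['ee_pos'],o['wrist_force'])
a=cv2.imread('pics/w4.png');b=c['color'][140:320,200:440,::-1];cv2.imwrite('pics/both4.png',np.hstack([cv2.resize(a,(400,300)),cv2.resize(b,(400,300))]))"
```

```text
time: 6.35
ee_pos: [0.6415, 0.0795, 0.0241]
tcp_rot: [-120.6, 90.0, 152.9]
wrist_force: [-0.7, -1.0, -0.2]
opening: 0.0297
time: 7.35
ee_pos: [0.6388, 0.1289, 0.0263]
tcp_rot: [-5.7, 90.0, -92.3]
wrist_force: [0.0, -0.4, -1.1]
opening: 0.0296
[0.63874785 0.12896823 0.02624637] [ 0.2477695  -0.20357158 -0.14735931]
```

View pics/both4.png

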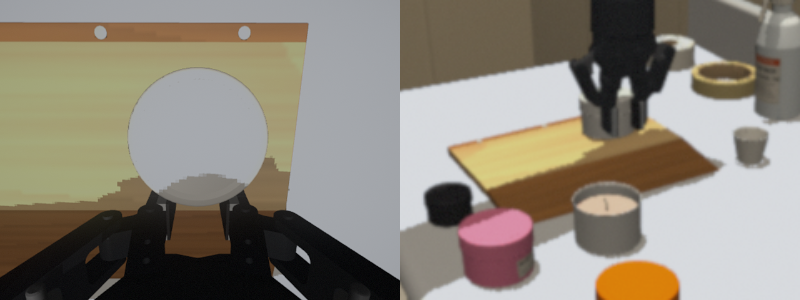

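```bash
python3 - <<'E'
from h import *
c=load('w4')
O=np.array([.5784,.1013]);ex=np.array([-.059,.998]);ey=np.array([-.998,-.059])
for n,uv,z in(('lid',(316,218.5),.060),('crest',(130,336),.012),('battenIn',(316,66),.012),('edge',(480,150),.012)):
    p=ray(c,uv,z); print(n,p.round(4),((p[:2]-O)@ex).round(4),((p[:2]-O)@ey).round(4))
E
```

```text
lid [0.6349 0.1746 0.06  ] 0.0698 -0.0608
crest [0.5486 0.0998 0.012 ] 0.0002 0.0298
battenIn [0.6319 0.2254 0.012 ] 0.1207 -0.0607
edge [0.7026 0.1973 0.012 ] 0.0885 -0.1296
```

The tin's centre is at board (70, -61) mm, so its foot spans about x 36–104 mm. The crest measures at 0 and the batten starts at about 121 mm, so the foot is fully on the plywood. I'm backing off and checking.

```bash
python3 -m jog '0 0 6 0; 0 0 14 0; 0 0 24 0; 0 0 34 0; 0 0 44 0; -20 0 50 0; -50 0 50 0; -80 0 50 0'; python3 -m jog '-25 -25 0 0; -50 -60 0 0; -75 -100 0 0; -100 -140 0 0; -120 -180 0 0; -130 -220 0 0; -130 -250 0 0; -130 -250 0 0'; python3 -m jog '0 0 -45 0; 0 0 -90 0; 0 0 -140 0; 0 0 -190 0; 0 0 -240 0; 0 0 -290 0; 0 0 -330 0; 0 0 -330 0'; python3 -c "
from h import *
b=snap('top','top5');c=snap('scene','s5');o=status.get_obs();print(o['ee_pos'],o['wrist_force'])
cv2.imwrite('pics/both5.png',np.hstack([cv2.resize(b['color'][100:370,140:500,::-1],(400,300)),cv2.resize(c['color'][140:320,200:440,::-1],(400,300))]))"
```

```text
time: 8.45
ee_pos: [0.6419, 0.0784, 0.1087]
tcp_rot: [95.8, 89.9, 9.2]
wrist_force: [1.2, 0.8, 0.4]
opening: 0.0295
time: 9.45
ee_pos: [0.3912, 0.0635, 0.2386]
tcp_rot: [96.4, 89.8, 9.9]
wrist_force: [-0.2, 0.2, 0.8]
opening: 0.0302
time: 10.45
ee_pos: [0.3724, 0.3955, 0.2355]
tcp_rot: [-62.0, 89.9, -148.4]
wrist_force: [0.0, 0.4, -0.1]
opening: 0.0298
[0.37266473 0.39331974 0.2362204 ] [-0.17053439 -1.24445178 -0.0661436 ]
```

View pics/both5.png

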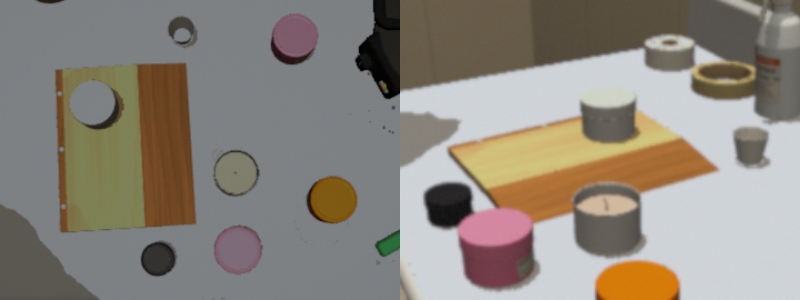

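The tin stands upright on the plywood, with its lid at about (94,103) in the left half. The open tin, the small tin and the look-alikes are all in place. One numeric check, then I hand in if it holds.

```bash
python3 - <<'E'
from h import *
c=load('top5')
O=np.array([.5784,.1013]);ex=np.array([-.059,.998]);ey=np.array([-.998,-.059])
r={}
for n,uv,z in(('lid',(224.6,192.7),.060),('open',(352,256),.046),('batten',(197,200),.012)):
    p=ray(c,uv,z)[:2]-O; r[n]=p@ex; print(n,(p@ex).round(4),(p@ey).round(4))
if .045<r['lid']<.082: print(bot.job_done())
E
```

```text
lid 0.0617 -0.06
open -0.1438 0.0586
batten 0.1201 -0.0617
the job is handed in; nothing more can be done
None
```

I pushed the large lidded tin straight up the ramp with the part-closed fingers cradling it, sliding it all the way. I then backed the gripper off and handed the job in at about 10.5 s.

- **Final position:** the tin stands upright on the plywood. The wrist view put its centre at board x = 70 mm and the top view at 62 mm, with y about -60 mm in both. The two views disagree by 8 mm.
- **Clearance:** by either measurement the whole foot lies between about x = 28 and 104 mm. That is clear of the crest at 0 and of the batten, which measured as starting at about 120 mm rather than the stated 130 mm.
- **Other things:** in the last pictures the open tin, the small tin and the look-alikes stand where they were. The gripper touches nothing. The highest wrist force seen was about 7 N, though I only read it at the end of each move.

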